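Offer up the last stool leg over its socket

ROBOT

A 6-joint arm with a two-finger parallel gripper is mounted at the origin on the work surface. World frame = base frame: x ahead of the robot, y to its left, z up, the work surface at z = 0. Lengths are in m, angles in degrees, forces in N, time in s.
With the tool pointing down it reaches from about 0.325 to 0.9 m from the base axis. Payload 6.1 kg.
Tool frame: the origin (TCP) lies at the very end of the fingers, on their centre line; the grasp point (between the pads) lies 19 mm behind it; x points along the fingers, y is the direction in which the jaws open and shut, and the axes are right-handed (so a half turn about x gives the same grasp; the last joint's range is limited). The gripper opens to 87 mm and grips with 3 to 60 N. Pads are 19 mm wide; open, the fingers measure 117 mm over their backs; the gripper's body (75 mm by 190 mm) begins 51 mm behind the grasp point.
Start: joints at [-81.538, 12.628, 87.462, -0, 79.91, -7.225], TCP at [0.169, -0.602, 0.223] pointing down, gripper open.
Joint ranges: [-170.65, 170.65], [-52.31, 119.04], [5.05, 147.46], [-71.25, 251.25], [11.57, 151.72], [-153.62, 153.62]. Speed limits (degrees/s): [147.25, 147.25, 172.46, 180, 180, 180].

INTERFACE

Orientations are given as [roll, pitch, yaw] about the fixed x, y, z axes, in that order (R = Rz(yaw) Ry(pitch) Rx(roll)).
In Python, from cell import * gives the robot as it stands.
- The arm moves only by the tool jog_arm, never from a script. Its argument "series" is a list of rows, each a list of 3 entries, a list of its own where there are three numbers: the shift along the tool's x, y, z as a fraction of full scale, then the turn about the tool's x as a fraction of full scale, then the closure, from -1 (fully open) to 1 (shut). A call has 1 to 5 rows; each row is the pose to reach, as a shift and turn from the pose measured when the call began, along the tool's axes at that moment; what a row does not reach only later rows make up. Full scale, the value 1, is 20 cm for a shift and 2 rad for a turn. A row lasts 1/8 s, in which the tool goes at most 62.5 mm and 10.7 degrees, less where a joint would pass 70% of its speed; a pose out of reach is approached as far as the arm can. A call with a number of a shift or a turn outside -1 to 1 is refused whole. A call with a gripper value outside its range is refused whole. The fingers move at their own pace and stop on an object; the grip force is fixed at half the most. Time passes only in rows, so rows that repeat a pose let the fingers close. It gives the time, the measured TCP pose, the force and the opening at its end, in the units of the state.
- get_state(): the state, without advancing time (a new reading comes with each control period).
- grab_frame(name): name is "side" or "top" or "wrist"; returns a dict with "color" (384x512x3 uint8, red, green, blue), "K" (3x3 intrinsics, pixels), "R" (3x3) and "t" (3): a world point X has camera coordinates R X + t. Camera axes: x right, y down, z forward; pixel columns grow to the right and rows downward; lengths in m; the calibration is good to about 2 mm. The wrist camera is an equidistant fisheye: a pixel r from the principal point sees the ray r / f radians off the axis. A picture is of the moment at which its call begins. There is no depth.
- hand_in(): hands the job in, once; it reports no verdict.
The state is a dict: "time_s": time; "q": joint angles; "qvel": joint speeds; "effort": joint torques, N m; "eef_pos": TCP position; "orientation": TCP orientation; "wrist_force": force on the tool from outside, world axes, zero at the start; "wrist_torque": the same for the moment, N m; "grip_width": opening from 0.0 (shut) to 1.0 (fully open).
Only numpy, scipy, OpenCV 4.12 (cv2) and the standard library are available. Lean on these libraries where they do the work, as an engineer would, in place of code of your own. Each camera call takes 0.05 s, during which the arm holds its last target.

TASK

Take the pale stool leg with the red stripe out of its stand, carry it over the timber lying in between, and turn it so that its locating pin, on the striped side, is over the pin hole beside the vacant socket of the upturned stool. Finish holding it there in the gripper, upright and still, with the tenon centred over the socket about a centimetre above the seat, so that glue can be brushed in: do not insert it, let it touch the stool or let go. Do not bump the stool, knock the timber or disturb the dark leg or the tape measure.

Things in the scene. Friction and masses are not known exactly. Their poses are not given: they have to be found in the camera images.
- leg: Pale wooden stool leg with red stripes, loose, about 0.28 kg, 165 mm tall, upright in stand_a, tenon down. From below: tenon 24 mm diameter to 28 mm; steel flange 68 mm diameter to 34 mm; wood 50 mm diameter, tapering to a plain cylinder of 36 mm diameter from 90 mm to the top. Origin: centre of the tenon's lower end; z up along the leg, x towards the pin and the stripes.
- leg_tip (a point): Centre of the lower end of the leg's tenon, its lowest point.
- leg_pin (a point): Lower end of the steel locating pin (8 mm diameter, 18 mm long) under the leg's flange, 24 mm off the axis along the leg's x, 10 mm above the tenon's lower end. Red stripes on the flange, down the cylinder's side and from the middle of the top to its edge lie on the pin's side.
- leg_grip (a point): Point on the leg's axis 135 mm above the tenon's lower end (30 mm below the top), in the middle of the part to grip, 36 mm diameter; any direction round it will do.
- stool: Upturned step stool fixed to the bench: seat 260 (x) by 300 (y) by 36 mm lying on the bench. Three brown legs of the same shape are fitted at (+85,+105), (+85,-105) and (-85,+105) mm, tops 173 mm above the bench; a stretcher joins the two at x = +85. Vacant corner at (-85,-105). Origin: centre of the seat's underside; z up.
- socket (a point): Centre of the mouth of the vacant socket, a hole of 27 mm diameter and 30 mm depth in the seat's upper face, at (-85, -105, +36) mm of the stool; its axes are parallel to the stool's.
- pin_hole (a point): Centre of the mouth of the pin hole (11 mm diameter) beside the socket, 24 mm from it along the stool's +x, where a red line on the seat runs on from it. The leg's pin belongs over this hole.
- stand_a: Plywood block 100 x 100 x 50 mm, fixed to the bench, with a 59 mm diameter hole in its upper face, in which the pale leg stands: its flange rests on the block, the tenon and the pin hang free in the hole. Origin: centre of the underside.
- stand_b: The same kind of block, holding the dark leg.
- dark_leg: Dark brown leg without pin or stripe, otherwise of the same shape as the pale one, standing in stand_b; not to be used. Origin: lower end of its axis.
- beam: Loose squared timber beam 420 mm long (its x), 70 mm wide, 70 mm high, lying on the bench between the stands and the stool. Origin: centre of its underside.
- plank: Loose plank 380 mm long (its x), 58 mm wide, 22 mm thick, lying on the beam; its upper face is 92 mm above the bench. Origin: centre of its underside.
- tape: Yellow tape measure 60 x 60 x 35 mm on the bench near the stands. Origin: centre of its underside.
Things that resemble listed ones, but are neither listed nor needed, are in the scene too. What is shaped like the leg but green, orange or pink is not meant.

How it is judged (in metres and radians):
On the way, in this order (a step that is already met when the one before it is completed fails the run):
1. the pale leg is gripped and drawn up out of its stand (z of leg_tip in the frame of stand_a above 0.055 m and contact force between the fingers and leg above 1 N and contact force between leg and stand_a below 0.1 N), for 0.1 s.
2. the leg passes over the timber, its lower end above the plank (z of leg_tip in the frame of plank above 0.022 m and y of leg_tip in the frame of plank between -0.03 and 0.03 m and x of leg_tip in the frame of plank between -0.25 and 0.25 m).
At the end, for the whole second after the job is handed in: The pale leg is held still in the fingers and touches nothing else: tenon end 3 to 20 mm above the seat's upper face, within 6 mm of the socket's centre, upright within 0.09 rad, the pin's side turned to the pin hole within 0.17 rad (z of leg_tip in the frame of socket between 0.003 and 0.02 m and horizontal distance between leg_tip and socket below 0.006 m and horizontal distance between leg_pin and pin_hole below 0.02 m and angle between the x axis of leg and the x axis of stool, either way round below 0.17 rad and angle between leg's own z axis and vertical below 0.09 rad and contact force between the fingers and leg above 1 N and contact force between leg and stool below 0.1 N and linear speed of leg below 0.02 m/s and angular speed of leg below 0.2 rad/s); the arm keeps its last pose, push and grip.
It fails at once if the leg, the arm or the gripper touches the stool (contact force between stool and anything else above 1 N).
It fails at once if the leg knocks the timber (contact force between leg and beam above 1 N or contact force between leg and plank above 1 N).
It fails at once if the timber, the dark leg or the tape measure is moved by more than 15 mm (distance of any of dark_leg, beam, plank, tape from where it was at the start of the episode above 0.015 m).
It also fails if it takes over 48 s, if anything falls off the work surface, if the arm or the gripper's body presses on something with over 40 N, if the wrist force passes 120 N, or if a joint passes its speed limit or range.

## Working session

There is one attempt and no reset: what is moved stays moved. The work goes in short steps, Python scripts to look and compute and a tool call to move; the robot and the scene stay as the last step left them, time stands still between calls to the robot, and variables do not carry over. Pictures are saved under pics/ and viewed, and the job is handed in when it is done.

Besides the shell and the picture viewer there is one more tool, called after "Emit:" in YAML: its name, and indented under it one key for each argument. jog_arm: Moves the arm, as the interface text tells. Its arguments: {"type":"object","properties":{"series":{"type":"array"}},"required":["series"]}

```bash
mkdir -p pics; ls
python3 - <<'E'
from cell import *
import cv2
print(get_state())
for n in ["side","top","wrist"]:
    f=grab_frame(n); cv2.imwrite(f"pics/{n}0.png",f["color"][:,:,::-1]); print(n,f["K"].round(2).tolist(),f["R"].round(4).tolist(),f["t"].round(4).tolist())
E
```

```text
pics
{'time_s': 0.0, 'q': array([-8.15378669e+01,  1.26768725e+01,  8.75264066e+01,  7.26000425e-04,
        7.99104283e+01, -7.22565455e+00]), 'qvel': array([ 0.02570622,  0.02734139,  0.1098993 , -0.04361594, -0.05607654,
       -0.07477822]), 'effort': array([ 4.50563448e-04, -4.94613576e+01, -3.87374818e+01,  7.00525660e-02,
        5.71034302e-02, -1.42925132e-04]), 'eef_pos': array([ 0.16889721, -0.60109247,  0.22141371]), 'orientation': array([-97.58568755,  89.88629036,  98.10197219]), 'wrist_force': array([-0.17820683,  1.34644956, -0.04528071]), 'wrist_torque': array([-0.02359017, -0.04328525, -0.0077112 ]), 'grip_width': 1.0010900582793012}
side [[454.31, 0.0, 256.95], [0.0, 454.31, 194.92], [0.0, 0.0, 1.0]] [[-0.997, -0.0773, -0.0058], [-0.049, 0.6867, -0.7253], [0.06, -0.7228, -0.6884]] [0.4517, 0.1781, 1.1413]
top [[393.48, 0.0, 259.17], [0.0, 393.48, 190.2], [0.0, 0.0, 1.0]] [[-0.0111, -0.9999, 0.0107], [-0.9945, 0.0099, -0.1039], [0.1038, -0.0118, -0.9945]] [-0.0828, 0.4893, 1.1354]
wrist [[297.32, 0.0, 253.78], [0.0, 297.32, 194.33], [0.0, 0.0, 1.0]] [[0.2699, -0.9629, -0.0019], [-0.9233, -0.2594, 0.2831], [-0.2731, -0.0746, -0.9591]] [-0.6243, -0.0346, 0.3907]
```

View pics/side0.png

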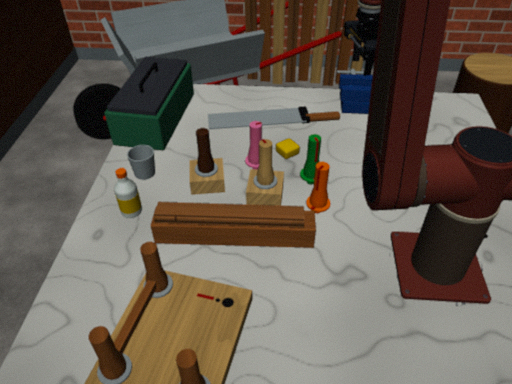

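View pics/top0.png

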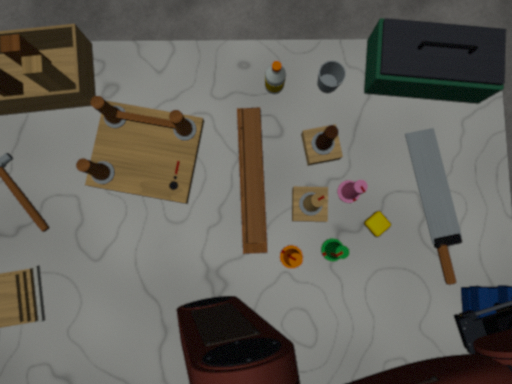

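View pics/wrist0.png

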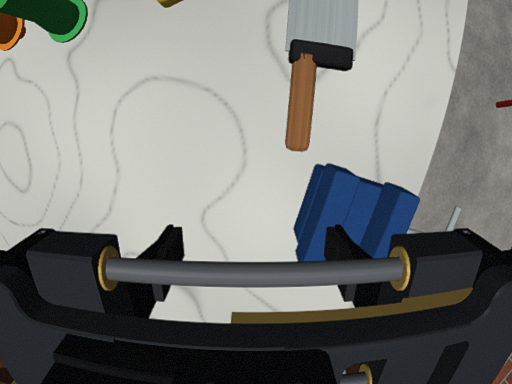

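Run:
```python
import cv2
t=cv2.imread("pics/top0.png"); s=cv2.imread("pics/side0.png")
cv2.imwrite("pics/tz1.png",cv2.resize(t[95:215,70:215],None,fx=5,fy=5,interpolation=2)[:600])
cv2.imwrite("pics/tz2.png",cv2.resize(t[110:230,230:390],None,fx=5,fy=5,interpolation=2))
cv2.imwrite("pics/sz1.png",cv2.resize(s[110:210,180:340],None,fx=5,fy=5,interpolation=2))
cv2.imwrite("pics/sz2.png",cv2.resize(s[264:384,90:250],None,fx=5,fy=5,interpolation=2))
```

```text
(no output)
```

View pics/tz1.png

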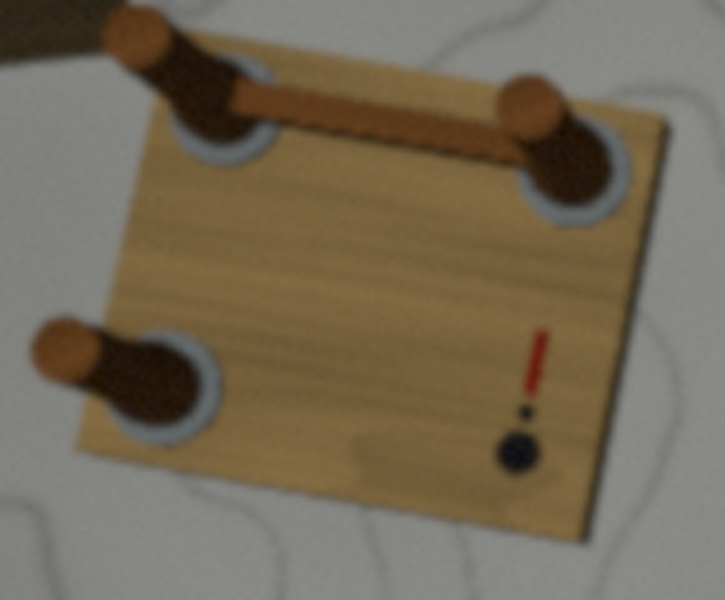

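View pics/tz2.png

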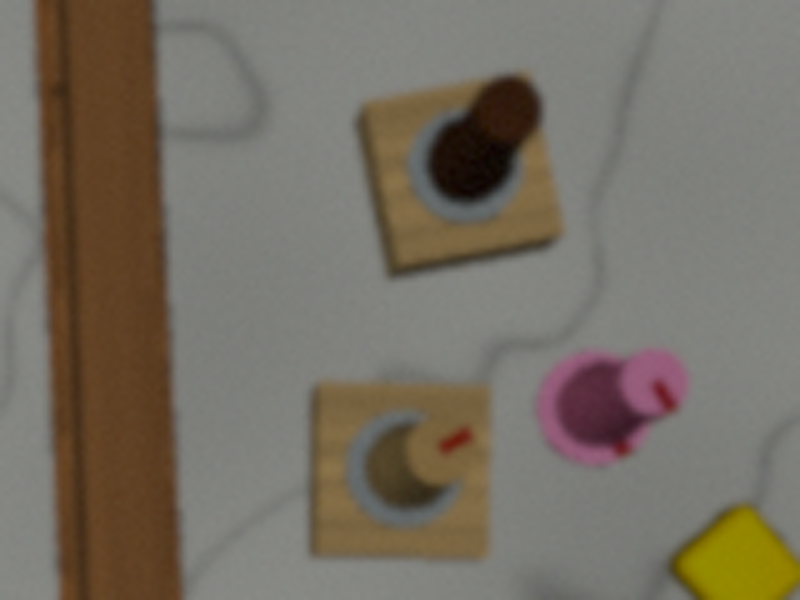

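View pics/sz1.png

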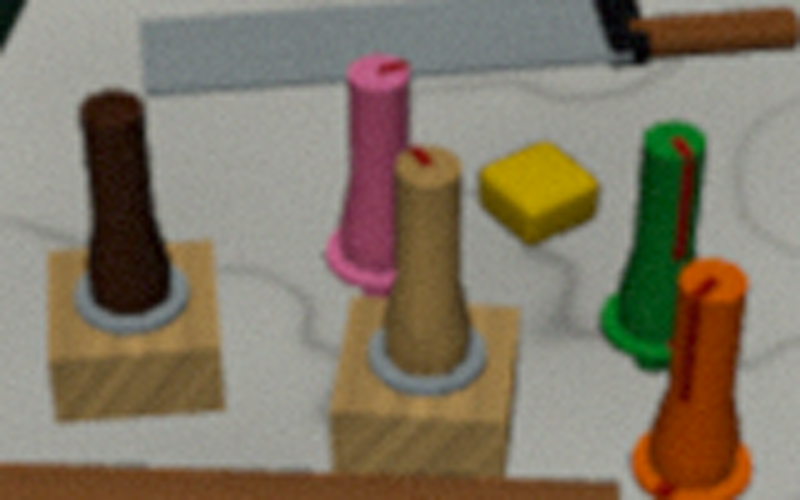

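View pics/sz2.png

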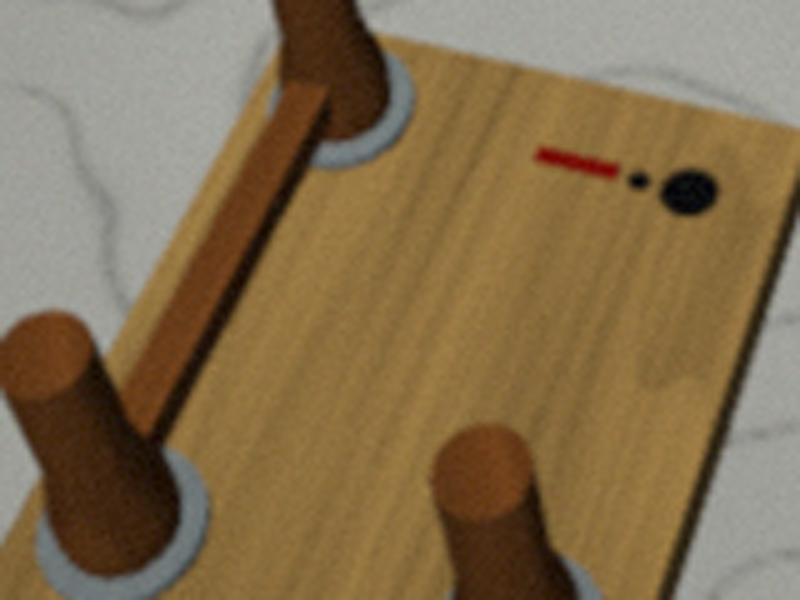

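```bash
cat > h.py <<'E'
from cell import *
import cv2, numpy as np
from scipy.spatial.transform import Rotation as Ro
def hit(f,uv,z):
    K,R,t=map(np.array,(f["K"],f["R"],f["t"]))
    c=-R.T@t; d=R.T@np.linalg.inv(K)@np.array([uv[0],uv[1],1.])
    return (c+d*(z-c[2])/d[2])
def blobs(f,mask,box,amin=3):
    x0,y0,x1,y1=box; m=np.zeros_like(mask); m[y0:y1,x0:x1]=mask[y0:y1,x0:x1]
    n,l,s,c=cv2.connectedComponentsWithStats(m.astype(np.uint8))
    return [(c[i].round(2),s[i]) for i in range(1,n) if s[i,4]>=amin]
def hsv(f): return cv2.cvtColor(f["color"],cv2.COLOR_RGB2HSV).astype(int)
def red(f):
    h=hsv(f); return ((h[...,0]<6)|(h[...,0]>172))&(h[...,1]>150)&(h[...,2]>70)
def toolR(s=None):
    s=s or get_state(); return Ro.from_euler("xyz",s["orientation"],degrees=True).as_matrix()
E
python3 - <<'E'
from h import *
for n,bs,bl in [("top",(160,150,190,200),(295,185,335,215)),("side",(190,285,245,312),(250,135,280,150))]:
    f=grab_frame(n); v=hsv(f)[...,2]
    print(n)
    for c,s in blobs(f,v<55,bs): print(" dark",c,s,hit(f,c,.036).round(4))
    for c,s in blobs(f,red(f),bs): print(" redline",c,s,hit(f,c,.036).round(4))
    for c,s in blobs(f,red(f),bl): print(" stripe",c,s,hit(f,c,.187).round(4))
E=None
f=grab_frame("top")
for u in [(438,455)]: print("legtop", hit(f,((u[0]+.5)/5-.5+230,(u[1]+.5)/5-.5+110),.187))
# flange centre
print("flange",hit(f,(404.5/5-.5+230,469/5-.5+110),.056))
print("darktop",hit(f,(506/5-.5+230,110/5-.5+110),.187))
print("pinktop",hit(f,(654/5-.5+230,385/5-.5+110),.16))
print("plank corners",[hit(f,p,.092).round(3) for p in [(244,110),(260,110),(267,251),(243,253)]])
print("seat corners",[hit(f,(a/5-.5+70,b/5-.5+95),.036).round(3) for a,b in [(665,120),(588,540),(78,450)]])
f=grab_frame("side")
print("legtop", hit(f,((429+.5)/5-.5+180,(165+.5)/5-.5+110),.187))
print(toolR().round(3))
E
```

```text
top
 dark [173.12 185.12] [170 182   7   7  43] [0.5048 0.1635 0.036 ]
 redline [176.25 170.5 ] [176 169   2   4   4] [0.5479 0.1548 0.036 ]
 stripe [321.   197.67] [320 197   3   2   3] [ 0.4509 -0.2428  0.187 ]
side
 dark [217.  299.5] [216 299   3   2   6] [0.5313 0.1623 0.036 ]
 dark [227.34 302.12] [222 298  11   9  76] [0.507  0.1674 0.036 ]
 redline [204.91 296.18] [198 294  15   5  33] [0.5601 0.1555 0.036 ]
 stripe [263.86 140.86] [262 140   4   3   7] [ 0.4521 -0.2397  0.187 ]
legtop [ 0.4435853  -0.23295671  0.187     ]
flange [ 0.44600278 -0.23413007  0.056     ]
darktop [ 0.62229627 -0.27264333  0.187     ]
pinktop [ 0.48149706 -0.35128479  0.16      ]
plank corners [array([ 0.711, -0.047,  0.092]), array([ 0.711, -0.092,  0.092]), array([ 0.314, -0.107,  0.092]), array([ 0.309, -0.041,  0.092])]
seat corners [array([0.704, 0.079, 0.036]), array([0.453, 0.122, 0.036]), array([0.509, 0.42 , 0.036])]
legtop [ 0.44748734 -0.23236096  0.187     ]
[[-0.     0.27  -0.963]
 [ 0.    -0.963 -0.27 ]
 [-1.    -0.    -0.   ]]
```

Emit:
jog_arm:
  series:
    - [[-0.25, -0.7, -0.91], 0, -1]
    - [[-0.25, -0.7, -0.91], 0, -1]
    - [[-0.25, -0.7, -0.91], 0, -1]
    - [[-0.25, -0.7, -0.91], 0, -1]
    - [[-0.25, -0.7, -0.91], 0, -1]

```text
time_s: 0.98
eef_pos: [0.3084, -0.4159, 0.2739]
orientation: [121.2, 89.9, -42.9]
wrist_force: [-0.6, -0.6, -1.0]
grip_width: 1.0
```

```bash
cat >> h.py <<'E'
def frac(target,s=None):
    s=s or get_state(); return (toolR(s).T@(np.array(target)-s["eef_pos"])/.2).round(3)
E
python3 - <<'E'
from h import *
s=get_state(); print(s["eef_pos"],s["orientation"],s["q"].round(1),frac([.446,-.233,.27]))
E
```

```text
[ 0.30839437 -0.41590616  0.27387399] [121.16447743  89.86710149 -42.90434797] [-62.2  -4.1  99.6   0.   84.3  11.9] [ 0.019 -0.691 -0.913]
```

Emit:
jog_arm:
  series:
    - [[0, -0.69, -0.91], 0, -1]
    - [[0, -0.69, -0.91], 0, -1]
    - [[0, -0.69, -0.91], 0, -1]
    - [[0, -0.69, -0.91], 0, -1]
    - [[0, -0.69, -0.91], 0, -1]

```text
time_s: 1.6
eef_pos: [0.4466, -0.2319, 0.2735]
orientation: [126.4, 89.9, -37.5]
wrist_force: [-0.5, -0.2, -0.4]
grip_width: 1.002
```

Run:
```python
from h import *
s=get_state(); print(s["eef_pos"],s["orientation"],s["q"].round(1),frac([.446,-.233,.27]))
f=grab_frame("wrist"); cv2.imwrite("pics/w1.png",f["color"][:,:,::-1])
print(-np.array(f["R"]).T@f["t"])
```

```text
[ 0.44657744 -0.23185128  0.27350594] [126.38867059  89.88617774 -37.47175497] [-36.4  -6.1 101.6  -0.   84.4  37.4] [0.018 0.005 0.004]
[ 0.52046612 -0.2105247   0.43539474]
```

View pics/w1.png

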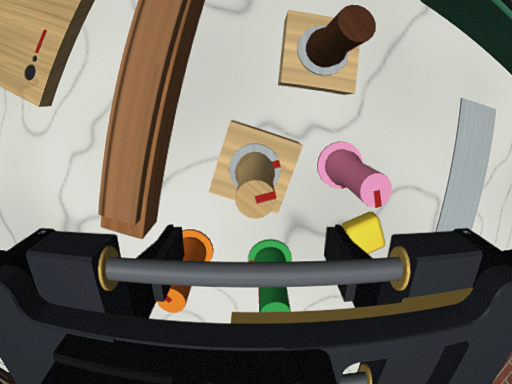

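```bash
cat >> h.py <<'E'
def fhit(f,uv,z):
    K,R,t=map(np.array,(f["K"],f["R"],f["t"]))
    p=np.array([uv[0]-K[0,2],uv[1]-K[1,2]])/K[0,0]; r=np.linalg.norm(p)
    d=R.T@np.r_[np.sin(r)*p/max(r,1e-9),np.cos(r)]; c=-R.T@t
    return c+d*(z-c[2])/d[2]
E
python3 - <<'E'
from h import *
f=grab_frame("wrist"); v=hsv(f)[...,2]
im=f["color"][:,:,::-1]
cv2.imwrite("pics/w1z.png",np.hstack([cv2.resize(im[140:225,205:305],None,fx=5,fy=5,interpolation=2),cv2.resize(im[20:105,0:60],None,fx=5,fy=5,interpolation=2)]))
for c,s in blobs(f,v<60,(5,40,60,90)): print("dark",c,s,fhit(f,c,.036).round(4))
for c,s in blobs(f,red(f),(25,25,60,60)): print("line",c,s,fhit(f,c,.036).round(4))
for c,s in blobs(f,red(f),(205,140,305,225)): print("stripe",c,s,fhit(f,c,.187).round(4),fhit(f,c,.056).round(4))
E
```

```text
dark [33.92 57.92] [33 56  3  5 12] [0.5292 0.158  0.036 ]
dark [29.1  71.81] [ 25  65  10  15 105] [0.5055 0.1626 0.036 ]
line [39.64 40.46] [35 30 11 23 70] [0.5587 0.1543 0.036 ]
stripe [275.02 162.69] [271 159   8   8  42] [ 0.4814 -0.2421  0.187 ] [ 0.4611 -0.2581  0.056 ]
stripe [264.06 195.49] [254 190  21  12 142] [ 0.4509 -0.2414  0.187 ] [ 0.4146 -0.257   0.056 ]
```

View pics/w1z.png

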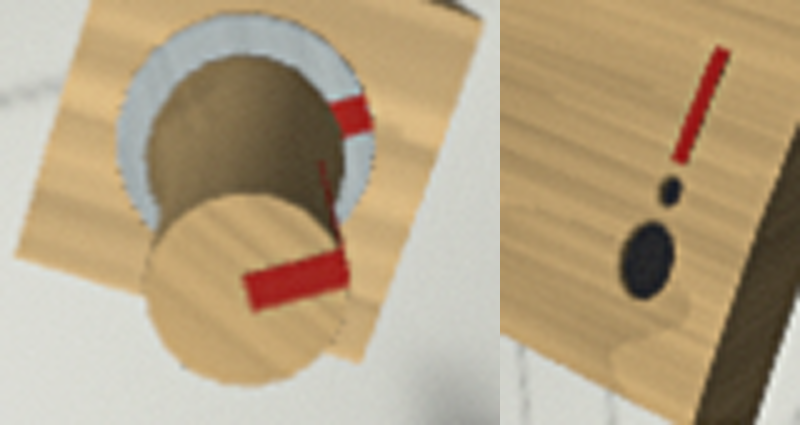

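Run:
```python
from h import *
f=grab_frame("wrist")
c=fhit(f,(253.9,197.7),.187);a=fhit(f,(254.1,198.1),.187);b=fhit(f,(274.2,192.7),.187);fl=fhit(f,(275.02,162.69),.056)
print(c,a,b,np.degrees(np.arctan2(*(b-a)[1::-1])),np.degrees(np.arctan2(*(fl-c)[1::-1])),np.linalg.norm((fl-c)[:2]))
print(frac([c[0],c[1],.138]),toolR().round(3))
```

```text
[ 0.44605959 -0.23421556  0.187     ] [ 0.44575577 -0.2344841   0.187     ] [ 0.45527599 -0.24996647  0.187     ] -58.4123410200275 -59.575465529324894 0.02859660951251714
[ 0.677 -0.    -0.005] [[ 0.001  0.274 -0.962]
 [-0.002 -0.962 -0.274]
 [-1.     0.002 -0.   ]]
```

Emit:
jog_arm:
  series:
    - [[0.25, 0, 0], 0, -1]
    - [[0.5, 0, 0], 0, -1]
    - [[0.675, 0, 0], 0, -1]
    - [[0.675, 0, 0], 0, -1]
    - [[0.675, 0, 0], 0, -1]

```text
time_s: 2.38
eef_pos: [0.4454, -0.2361, 0.1401]
orientation: [110.3, 89.8, -53.9]
wrist_force: [0.3, 0.6, 0.5]
grip_width: 0.997
```

Emit:
jog_arm:
  series:
    - [[0, 0, 0], 0, 1]
    - [[0, 0, 0], 0, 1]
    - [[0, 0, 0], 0, 1]
    - [[0, 0, 0], 0, 1]
    - [[0, 0, 0], 0, 1]

```text
time_s: 3.0
eef_pos: [0.4454, -0.236, 0.14]
orientation: [110.1, 89.8, -54.1]
wrist_force: [0.6, -0.7, -0.8]
grip_width: 0.511
```

Emit:
jog_arm:
  series:
    - [[0, 0, 0], 0, 1]
    - [[0, 0, 0], 0, 1]

```text
time_s: 3.25
eef_pos: [0.4452, -0.2355, 0.1397]
orientation: [110.4, 89.9, -53.8]
wrist_force: [-0.8, 1.7, -0.6]
grip_width: 0.399
```

Emit:
jog_arm:
  series:
    - [[0, 0, 0], 0, 1]
    - [[0, 0, 0], 0, 1]
    - [[0, 0, 0], 0, 1]

```text
time_s: 3.62
eef_pos: [0.4452, -0.2355, 0.1397]
orientation: [111.4, 89.9, -52.8]
wrist_force: [-0.5, 1.5, 0.6]
grip_width: 0.395
```

Emit:
jog_arm:
  series:
    - [[-0.15, 0, 0], 0, 1]
    - [[-0.3, 0, 0], 0, 1]
    - [[-0.45, 0, 0], 0, 1]
    - [[-0.6, 0, 0], 0, 1]
    - [[-0.65, 0, 0], 0, 1]

```text
time_s: 4.25
eef_pos: [0.4456, -0.2359, 0.2713]
orientation: [117.1, 89.7, -47.1]
wrist_force: [-0.4, -0.5, -3.7]
grip_width: 0.401
```

Run:
```python
from h import *
s=get_state(); print(s)
a=grab_frame("wrist")["color"];b=grab_frame("side")["color"]
cv2.imwrite("pics/l1w.png",a[:,:,::-1]);cv2.imwrite("pics/l1s.png",b[:,:,::-1])
```

```text
{'time_s': 4.25, 'q': array([-3.68262765e+01, -6.07744420e+00,  1.01768535e+02, -5.63731789e-02,
        8.39986860e+01,  3.73744745e+01]), 'qvel': array([-1.26656516e-03, -1.32324808e+00, -4.03257093e+00,  1.16995094e-01,
        8.07466941e+00, -1.50332850e-02]), 'effort': array([ 5.84524416e-02, -3.64002228e+01, -4.14995420e+01,  8.45799549e-02,
        3.82432051e-02, -1.37235678e-03]), 'eef_pos': array([ 0.44560438, -0.23589843,  0.27127547]), 'orientation': array([117.12471331,  89.68474899, -47.07029557]), 'wrist_force': array([-0.40406621, -0.50498932, -3.74286285]), 'wrist_torque': array([-0.05841964,  0.02829955,  0.03976675]), 'grip_width': 0.4013882121793273}
```

View pics/l1w.png

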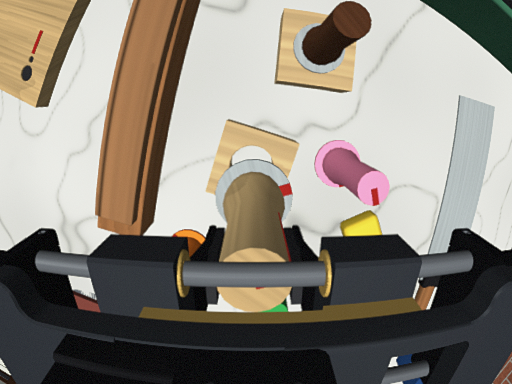

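View pics/l1s.png

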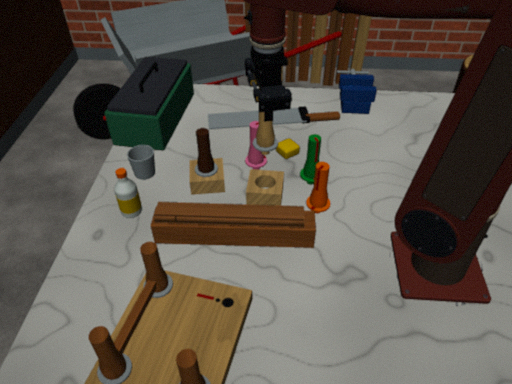

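Emit:
jog_arm:
  series:
    - [[0, -0.2, -0.09], -0.05, 1]
    - [[0, -0.4, -0.18], -0.1, 1]
    - [[0, -0.6, -0.27], -0.15, 1]
    - [[0, -0.8, -0.36], -0.2, 1]
    - [[0, -0.92, -0.42], -0.21, 1]

```text
time_s: 4.97
eef_pos: [0.475, -0.0335, 0.2673]
orientation: [33.7, 89.9, -106.3]
wrist_force: [0.5, -0.3, -3.7]
grip_width: 0.396
```

Run:
```python
from h import *
s=get_state(); print(s["eef_pos"],s["q"].round(1),s["grip_width"],frac([.505,.163,s["eef_pos"][2]]));print(toolR().round(3))
```

```text
[ 0.47503343 -0.0335193   0.26729962] [-1.350e+01 -9.800e+00  1.055e+02 -1.000e-01  8.430e+01  3.650e+01] 0.3960968984716069 [-0.002 -0.656 -0.747]
[[-0.001  0.643 -0.766]
 [-0.002 -0.766 -0.643]
 [-1.     0.001  0.002]]
```

Emit:
jog_arm:
  series:
    - [[0, -0.15, -0.17], -0.05, 1]
    - [[0, -0.3, -0.34], -0.1, 1]
    - [[0, -0.46, -0.52], -0.15, 1]
    - [[0, -0.6, -0.68], -0.2, 1]
    - [[0, -0.655, -0.747], -0.212, 1]

```text
time_s: 5.6
eef_pos: [0.5041, 0.1648, 0.2646]
orientation: [-34.1, 89.7, -149.6]
wrist_force: [-0.3, -0.7, -3.5]
grip_width: 0.397
```

Run:
```python
from h import *
s=get_state(); print(s["eef_pos"],s["q"].round(1),s["grip_width"],frac([.5055,.163,.2]));print(toolR().round(3))
for n in ["wrist","side","top"]:
    f=grab_frame(n); cv2.imwrite(f"pics/m1{n}.png",f["color"][:,:,::-1])
```

```text
[0.50414001 0.16475835 0.26456948] [ 9.6 -1.7 98.3 -0.1 83.6 35.1] 0.3967317713765869 [0.323 0.011 0.004]
[[-0.004  0.903 -0.43 ]
 [-0.002 -0.43  -0.903]
 [-1.    -0.003  0.004]]
```

View pics/m1wrist.png

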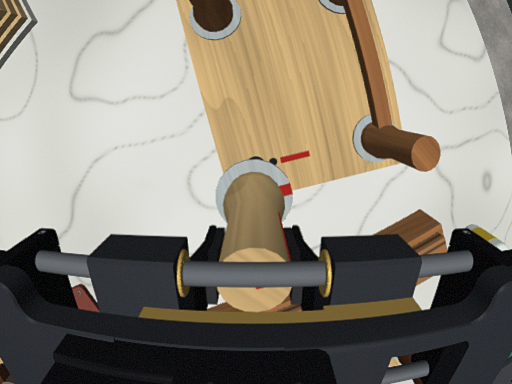

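View pics/m1side.png

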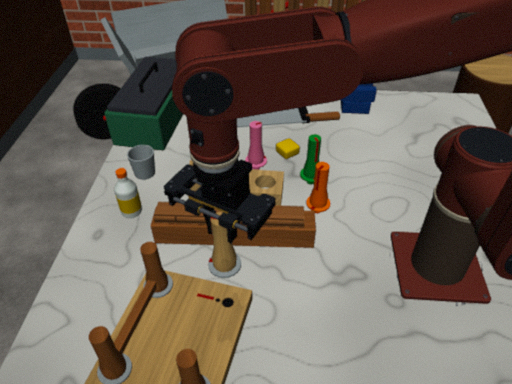

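View pics/m1top.png

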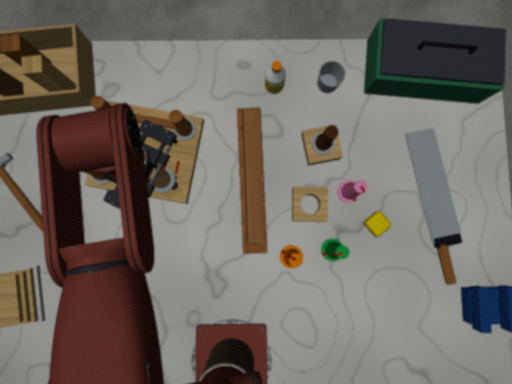

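Emit:
jog_arm:
  series:
    - [[0.08, 0.01, 0], 0, 1]
    - [[0.16, 0.01, 0], 0, 1]
    - [[0.24, 0.01, 0], 0, 1]
    - [[0.32, 0.01, 0], 0, 1]
    - [[0.35, 0.01, 0], 0, 1]

```text
time_s: 6.38
eef_pos: [0.5053, 0.1614, 0.1935]
orientation: [-31.6, 89.6, -147.2]
wrist_force: [-0.6, 0.3, -2.7]
grip_width: 0.401
```

Emit:
jog_arm:
  series:
    - [[0, 0, 0], 0, 1]
    - [[0, 0, 0], 0, 1]

```text
time_s: 6.62
eef_pos: [0.5055, 0.1615, 0.194]
orientation: [-28.7, 89.7, -144.3]
wrist_force: [0.4, 0.2, -3.5]
grip_width: 0.402
```

Run:
```python
from h import *
s=get_state(); print(s["eef_pos"],s["orientation"],s["q"].round(1),s["grip_width"],frac([.5055,.163,.165]));print(toolR().round(4))
w=grab_frame("wrist")["color"][:,:,::-1];sd=grab_frame("side")["color"][:,:,::-1];tp=grab_frame("top")["color"][:,:,::-1]
cv2.imwrite("pics/m2w.png",cv2.resize(w[130:320,190:350],None,fx=3,fy=3,interpolation=2))
cv2.imwrite("pics/m2s.png",cv2.resize(sd[190:330,170:280],None,fx=4,fy=4,interpolation=2))
cv2.imwrite("pics/m2t.png",cv2.resize(tp[130:220,100:220],None,fx=5,fy=5,interpolation=2))
```

```text
[0.50554945 0.16152647 0.19399272] [ -28.68147281   89.66879228 -144.3361844 ] [  9.3   1.2 103.   -0.2  76.   35. ] 0.402188981299923 [ 0.145 -0.003 -0.007]
[[-0.0047  0.9014 -0.4329]
 [-0.0034 -0.433  -0.9014]
 [-1.     -0.0028  0.0051]]
```

View pics/m2w.png

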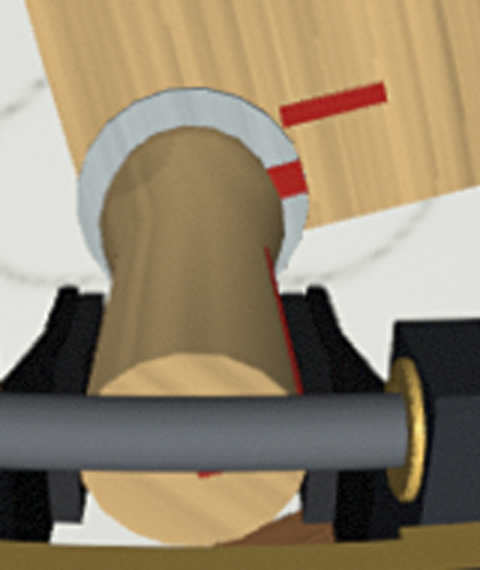

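View pics/m2s.png

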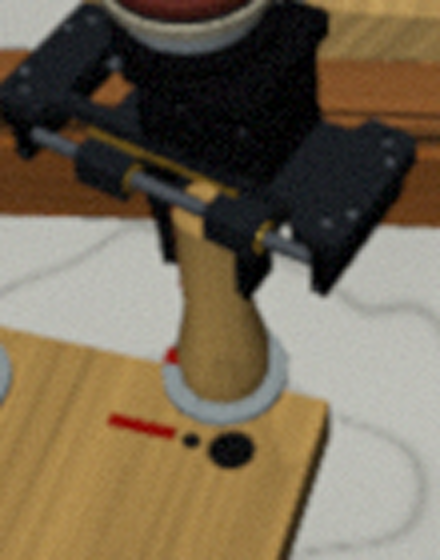

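View pics/m2t.png

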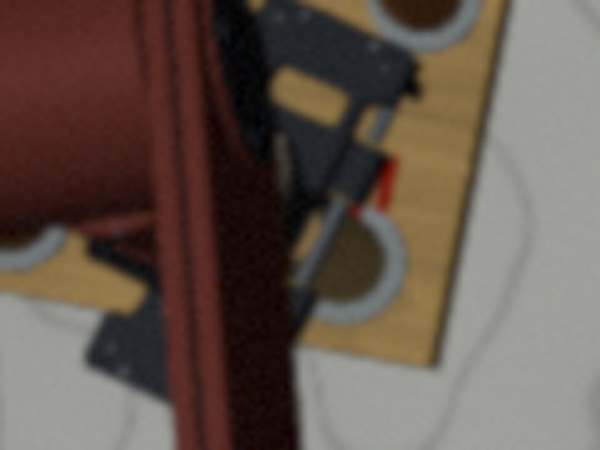

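Run:
```python
from h import *
from scipy.optimize import least_squares
def fit(P): return least_squares(lambda p:np.hypot(P[:,0]-p[0],P[:,1]-p[1])-p[2],[*P[:,:2].mean(0),.034]).x
def c(z,k,o): return [((u+.5)/k-.5+o[0],(v+.5)/k-.5+o[1]) for u,v in z]
w=grab_frame("wrist")
P=np.array([fhit(w,p,.110) for p in c([(78,205),(90,150),(120,112),(165,90),(200,87),(250,103),(285,135),(306,190)],3,(190,130))])
cw=fit(P); print("flange wrist",cw)
for b,s in blobs(w,red(w),(270,175,300,205)):
    r=fhit(w,b,.11); print("flange red",b,r,np.degrees(np.arctan2(r[1]-cw[1],r[0]-cw[0])))
h=hsv(w)
for b,s in blobs(w,red(w),(280,150,330,175)): print("line",b,s,fhit(w,b,.036))
l=[fhit(w,p,.036) for p in c([(283,117),(386,91)],3,(190,130))]; print(l,np.degrees(np.arctan2(*(l[1]-l[0])[1::-1])))
s=grab_frame("side")
P=np.array([hit(s,p,.104) for p in c([(170,390),(195,416),(222,425),(250,418),(280,393)],4,(170,190))]); print("flange side",fit(P))
m=hsv(s)[...,2]<55
for b,q in blobs(s,m,(210,290,245,312)): print("dark",b,q[4],hit(s,b,.036))
t=grab_frame("top")
P=np.array([hit(t,p,.110) for p in c([(370,206),(393,225),(405,262),(395,297),(370,318),(345,325)],5,(100,130))]); print("flange top",fit(P))
```

```text
flange wrist [0.5059655  0.16378729 0.03296741]
flange red [285.59 189.32] [0.53357381 0.15768583 0.11      ] -12.462109156331476
line [300.1  164.55] [283 158  36  14 220] [0.55794801 0.15433255 0.036     ]
[array([0.53985468, 0.15772431, 0.036     ]), array([0.57864586, 0.15037771, 0.036     ])] -10.724135212759322
flange side [0.50607795 0.16422793 0.0314968 ]
dark [217.2 299.6] 5 [0.53077311 0.16248278 0.036     ]
dark [227.55 302.15] 71 [0.50650451 0.16744512 0.036     ]
flange top [0.50428641 0.16199672 0.0343665 ]
```

Emit:
jog_arm:
  series:
    - [[0.05, 0, -0.005], 0.008, 1]
    - [[0.1, 0, -0.005], 0.008, 1]
    - [[0.145, 0, -0.005], 0.008, 1]
    - [[0.145, 0, -0.005], 0.008, 1]
    - [[0.145, 0, -0.005], 0.008, 1]

```text
time_s: 7.55
eef_pos: [0.5059, 0.1623, 0.165]
orientation: [-27.7, 89.7, -144.3]
wrist_force: [-0.2, -0.0, -3.3]
grip_width: 0.4
```

Run:
```python
from h import *
s=get_state(); print(s["eef_pos"],s["wrist_force"],s["grip_width"],toolR().round(4).tolist())
w=grab_frame("wrist")["color"][:,:,::-1];sd=grab_frame("side")["color"][:,:,::-1]
cv2.imwrite("pics/m3w.png",cv2.resize(w[130:320,190:350],None,fx=3,fy=3,interpolation=2))
cv2.imwrite("pics/m3s.png",cv2.resize(sd[230:330,170:280],None,fx=6,fy=6,interpolation=2))
```

```text
[0.50585506 0.16232023 0.1649743 ] [-0.2026339  -0.03187533 -3.25465157] 0.40041030256068577 [[-0.0047, 0.8944, -0.4473], [-0.0034, -0.4473, -0.8944], [-1.0, -0.0027, 0.0051]]
```

View pics/m3w.png

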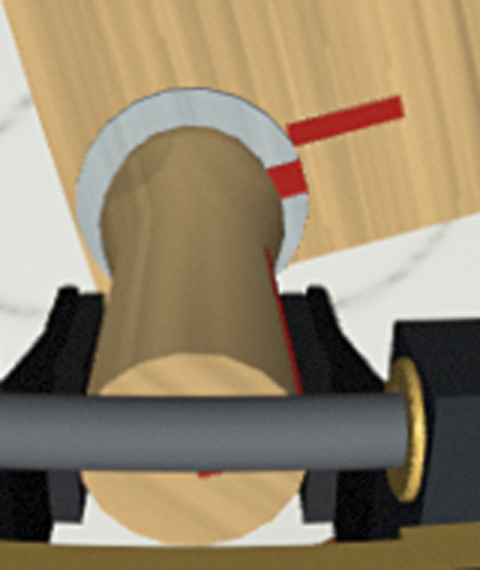

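View pics/m3s.png

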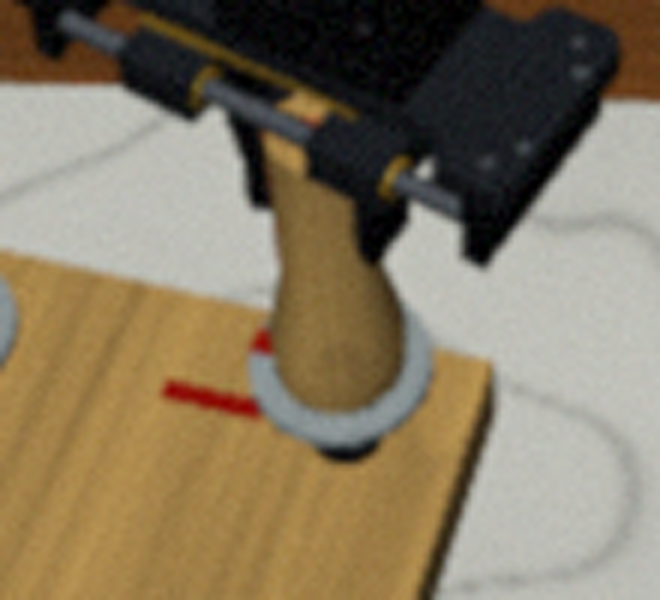

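Emit:
jog_arm:
  series:
    - [[0, 0, 0], -0.022, 1]
    - [[0, 0, 0], -0.022, 1]
    - [[0, 0, 0], -0.022, 1]
    - [[0, 0, 0], -0.022, 1]

```text
time_s: 8.15
eef_pos: [0.5062, 0.1623, 0.1655]
orientation: [-24.6, 89.7, -138.7]
wrist_force: [-0.7, -0.1, -3.3]
grip_width: 0.397
```

Run:
```python
from h import *
from scipy.optimize import least_squares
def fit(P): return least_squares(lambda p:np.hypot(P[:,0]-p[0],P[:,1]-p[1])-p[2],[*P[:,:2].mean(0),.034]).x
def c(z,k,o): return [((u+.5)/k-.5+o[0],(v+.5)/k-.5+o[1]) for u,v in z]
w=grab_frame("wrist")
P=np.array([fhit(w,p,.081) for p in c([(76,205),(90,150),(120,112),(165,90),(200,87),(250,103),(285,135),(306,190)],3,(190,130))])
cw=fit(P); print("flange wrist",cw)
for b,s in blobs(w,red(w),(276,180,294,198)):
    r=fhit(w,b,.081); print("flange red",b,s,r,np.degrees(np.arctan2(r[1]-cw[1],r[0]-cw[0])))
for b,q in blobs(w,red(w),(284,150,330,179)):
    print("line",b,q)
s=grab_frame("side")
P=np.array([hit(s,p,.075) for p in c([(258,395),(280,425),(315,445),(345,448),(380,437),(415,407)],6,(170,230))]); print("flange side",fit(P))
st=get_state(); print(st["eef_pos"],st["orientation"],st["wrist_force"],st["qvel"].round(2))
im=np.hstack([cv2.resize(w["color"][130:320,190:350],None,fx=3,fy=3)])
cv2.imwrite("pics/m4w.png",im[:,:,::-1])
```

```text
flange wrist [0.50611185 0.16432291 0.03325586]
flange red [285.59 189.32] [279 184  13  12 105] [0.53414401 0.159221   0.081     ] -10.315031813123607
line [304.91 172.13] [286 165  38  14 261]
flange side [0.50692027 0.16705766 0.0308616 ]
[0.50611731 0.16235576 0.16539062] [ -26.05072938   89.7090503  -140.11716894] [ 0.32716279 -0.14198322 -2.575865  ] [-0.04 -0.    0.04 -0.13 -0.04 -0.03]
```

View pics/m4w.png

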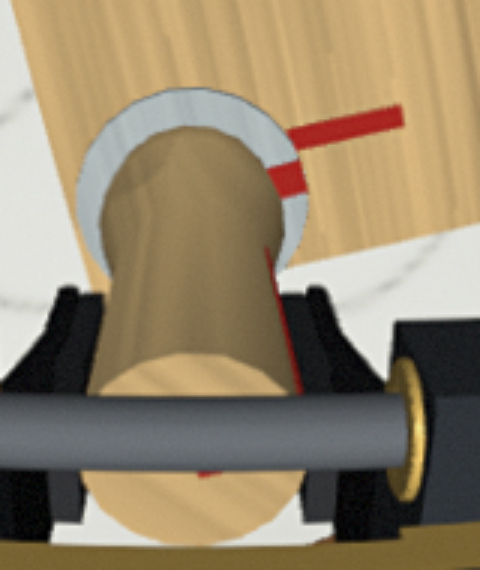

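```bash
python3 -c "
from cell import *
print(hand_in())"
```

```text
the job is handed in; nothing more can be done
None
```

I gripped the pale leg, lifted it out of its stand and carried it over the timber. I estimate the lower end stayed about 5 cm or more above the plank. I then turned it roughly 48° and handed in at 8.2 s with it held over the vacant socket. `hand_in()` gives no verdict, so these are my last measurements before handing in:

| Check | Measured | Limit |
|---|---|---|
| Tenon off the socket's centre | about 0.5 mm (side camera), up to 2 mm (wrist camera) | 6 mm |
| Tenon end above the seat | about 11–12 mm, worked out from the tool height and the unchanged grip | 3–20 mm |
| Pin direction | about −10.3°, against −10.7° for the stool's red line | 9.7° apart |
| Gripper tilt | about 0.3°; I did not measure the leg's own tilt | 5.2° |

- **Contact:** the wrist force was about 3 N, which fits the leg's weight, and nothing showed contact with the stool.
- **Surroundings:** the timber, the dark leg and the tape measure looked unmoved in pictures taken above the stool, before the final lowering. I did not measure them.
- **Camera disagreement:** the cameras put the socket's y position up to 5 mm apart, so I compared leg and socket within each camera. At the earlier, higher check the side camera was the worst, about 3 mm, so I moved the leg 1 mm.
- **Error fixed:** one small rotation went the wrong way by about 1°. I corrected it before handing in.

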